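Set a sample pan under the air sampler and draw its plunger to the mark

TASK

Slide the small sample pan along the warming plate, without lifting it off, onto the ringed place under the pump's nose tube, centre it there and let go of it. Then draw the pump's plunger straight up, without forcing it sideways against its bore, until the dark groove round its rod is level with the top of the barrel, not beyond, and finish holding it there still, in the gripper. Leave the other things on the bench as they are.

Things in the scene. Friction and masses are not known exactly. Their poses are not given: they have to be found in the camera images.
- plate: fixed warming plate, white with dark top, 130 (x) by 400 (y) by 40 mm tall, its top 40 mm above the bench; origin at the centre of its underside, z up, x away from the robot, y along its three ringed places (rings 106 mm across, centres at y = -0.13, 0, +0.13). The pan starts about on the middle place
- pan: loose round steel pan, 90 mm across, 36 mm tall, 0.2 to 0.4 kg, with a stone chip fixed in it; origin at the centre of its underside, z up; a straight handle (bar 14 mm wide, 10 mm thick) runs along its -x to 125 mm from the centre, its mid-height 29 mm above the pan's underside; it points roughly to the robot, past the plate's front edge
- handle_grip (a point): point in the middle of the pan handle's thickness and width, 95 mm from the pan's centre (the handle ends at 125 mm)
- pump: fixed air-sampling pump behind the plate's left or right place: grey foot 64 x 64 x 45 mm, on it a square aluminium barrel 44 x 44 mm rising to 125 mm above the bench; an 8 mm nose tube leaves it at 108 mm height and runs along the pump's -x to over that place's centre. Origin under the barrel's axis at bench level; z up
- nose_tip (a point): lower end of the nose tube, 90 mm above the bench (14 mm above the pan's rim), 100 mm from the barrel's axis, straight over the centre of the place where the pan must go
- bore_mouth (a point): centre of the bore's mouth in the flat top of the barrel, 125 mm above the bench; z points up along the bore. The bore is 17.5 mm wide and 80 mm deep
- plunger: loose plunger in the bore, 0.15 to 0.26 kg: steel rod 16 mm across reaching 70 mm below its origin, black knob 28 mm across and 34 mm tall above. Origin: centre of the knob's underside, level with the bore's mouth while home (knob resting on the barrel). The dark groove is 40 mm below the origin, so it is drawn 40 mm. Only its weight and rubbing resist; let go, it drops back
- meter: fixed grey meter box 64 x 90 x 100 mm tall, behind the outer place on the other side; not used
- vial: bystander: amber jar 28 mm across, 60 mm tall, standing behind the plate's middle place; origin at the centre of its underside
- dish: bystander: clear flat dish 92 mm across, 16 mm tall, on the bench left of the plate; origin at the centre of its underside
- beaker: bystander: glass beaker 68 mm across, 90 mm tall, right of the plate; origin at the centre of its underside
- tape: bystander: roll of green tape 90 mm across, 20 mm tall, on the bench to the right; origin at the centre of its underside
- wash_bottle: bystander: white bottle 64 mm across, 150 mm tall, on the bench far left; origin at the centre of its underside
- driver: bystander: screwdriver lying on the bench to the left, nearer the robot; origin at its underside
Things that resemble listed ones, but are neither listed nor needed, are in the scene too. Of the things like the pan, leave any that is turquoise; of the rest the larger one is meant. What is shaped like the plunger but turquoise is not meant.

How it is judged:
On the way, in this order (a step that is already met when the one before it is completed fails the run):
1. the pan stands on the place under the nose and is let go, the plunger still home (horizontal distance between pan and nose_tip below 0.015 m and z of pan in the frame of plate between 0.034 and 0.046 m and contact force between pan and the arm below 0.2 N and contact force between pan and the fingers below 0.2 N and linear speed of pan below 0.02 m/s and z of plunger in the frame of bore_mouth below 0.008 m), for 0.2 s.
2. the plunger is drawn to its groove in the gripper (z of plunger in the frame of bore_mouth between 0.034 and 0.046 m and horizontal distance between plunger and bore_mouth below 0.02 m and angle between the z axis of plunger and the z axis of pump, either way round below 0.08 rad and contact force between plunger and the fingers above 1 N and linear speed of plunger below 0.02 m/s), for 0.3 s.
At the end, for the whole second after the job is handed in: The pan stands flat on the plate, its centre within 15 mm of the point under the nose tip, at rest and not touched; the plunger is held still by the fingers, still in its bore and in line with it, drawn 40 mm within 6 mm (all of step 2 and horizontal distance between pan and nose_tip below 0.015 m and z of pan in the frame of plate between 0.034 and 0.046 m and contact force between pan and the arm below 0.2 N and contact force between pan and the fingers below 0.2 N and linear speed of pan below 0.02 m/s); the arm keeps its last pose, push and grip.
It fails at once if the pan is lifted more than 6 mm off the plate, or tipped (over 0.15 rad) (z of pan in the frame of plate above 0.046 m or angle between pan's own z axis and vertical above 0.15 rad).
It fails at once if the plunger is drawn well past the groove (over 52 mm) (z of plunger in the frame of bore_mouth above 0.052 m).
It fails at once if the plunger is forced against the barrel with more than 15 N while drawn (contact force between plunger and pump above 15 N and z of plunger in the frame of bore_mouth above 0.004 m).
It fails at once if another thing on the bench is moved more than 30 mm (distance of any of vial, dish, beaker, tape, wash_bottle, driver from where it was at the start of the episode above 0.03 m).
It also fails if it takes over 50 s, if anything falls off the work surface, if the arm or the gripper's body presses on something with over 40 N, if the wrist force passes 120 N, or if a joint passes its speed limit or range.

ROBOT

A 7-joint arm with a two-finger parallel gripper is mounted at the origin on the work surface. World frame = base frame: x ahead of the robot, y to its left, z up, the work surface at z = 0. Lengths are in m, angles in rad, forces in N, time in s.
With the tool pointing down it reaches from about 0.4 to 0.875 m from the base axis. Payload 4.4 kg.
Tool frame: the origin (TCP) lies on the mounting face of the last link; the fingertips stand 173 mm ahead of it and the grasp point (between the pads) lies 155 mm ahead of it (r.nose_length is the distance from the TCP to the fingertips, in m); z points along the fingers, y is the line along which they close (so a half turn about z gives the same grasp; the last joint's range is limited). The gripper opens to 85 mm and grips with 20 to 120 N. Pads are 22 mm wide; open, the fingers measure 114 mm over their backs; the gripper's body (76 mm by 85 mm) begins 54 mm behind the grasp point. The pads swing forward as they close: fully open they stand 13 mm farther back than shut.
Start: joints at [-1.376, 0.628, 0.038, 1.517, -0.027, 0.996, -0.02], TCP at [0.168, 0.628, 0.405] pointing down, gripper open.
Joint ranges: [-3.06, 3.06], [-0.37, 2.12], [-1.25, 1.32], [0.18, 2.47], [-1.1, 4.24], [0.23, 1.98], [-2.94, 2.94]. Speed limits (rad/s): [2.57, 2.57, 3.14, 3.14, 3.14, 3.14, 3.14].

INTERFACE

Orientations are given as a unit quaternion [w, x, y, z].
In Python, from plant import r gives the robot as it stands. The module is installed in compiled form; this text tells all that it offers.
- The arm moves only by the shell command python3 -m creep 'ROWS' [FORCE]. ROWS is JSON, a list of rows, each a list of 7 numbers: the turn, a rotation vector about the tool's x, y, z in degrees, then the shift along the tool's x, y, z in mm, then the closure, from 0 (fully open) to 1 (shut). A call has 1 to 20 rows; each row is the pose to reach, as a shift and turn from the pose commanded when the call began, along the tool's axes at that moment; what a row does not reach only later rows make up. A row lasts 1/12 s, in which the tool goes at most 41.7 mm and 7.16 degrees, less where a joint would pass 70% of its speed; a pose out of reach is approached as far as the arm can. A call with a gripper value outside its range is refused whole. The fingers move at their own pace and stop on an object; FORCE is the grip in N (left out, the last holds). Time passes only in rows, so rows that repeat a pose let the fingers close. It gives the time, the measured TCP pose, the force, the opening and the grip force at its end, in the units of the state.
- r.state(): the state, without advancing time (a new reading comes with each control period).
- r.grab_frame(name): name is "scene" or "top" or "wrist"; returns a dict with "pixels" (400x640x3 uint8, red, green, blue), "camera_matrix" (3x3 intrinsics, pixels), "R" (3x3) and "t" (3): a world point X has camera coordinates R X + t; the wrist camera has in their place "mount" (4x4, takes a point from camera to tool coordinates, whose origin is the TCP and whose axes are the flange's). Camera axes: x right, y down, z forward; pixel columns grow to the right and rows downward; lengths in m; the calibration is good to about 2 mm. A picture is of the moment at which its call begins: read the wrist's pose just before it. There is no depth.
- r.job_done(): hands the job in; it is judged then, once.
The state is a dict: "time": time; "q": joint angles; "qvel": joint speeds; "joint_efforts": joint torques, N m; "ee_pos": TCP position; "tool_rot": TCP orientation; "force": force on the tool from outside, world axes, zero at the start; "wrist_torque": the same for the moment, N m; "width": opening from 0.0 (shut) to 1.0 (fully open); "grip_force": force on a finger pad.
Only numpy, scipy, OpenCV 4.12 (cv2) and the standard library are available. Lean on these libraries where they do the work, as an engineer would, in place of code of your own. Each camera call takes 0.05 s, during which the arm holds its last target. There are 200 camera calls.

## Working session

There is one attempt and no reset: what is moved stays moved. The work goes in short steps, Python scripts to look and compute and a shell command to move; the robot and the scene stay as the last step left them, time stands still between calls to the robot, and variables do not carry over. Pictures are saved under pics/ and viewed, at most 10 in all, crops included, and the job is handed in when it is done.

```bash
mkdir -p pics
cat > h.py <<'E'
import numpy as np, cv2, pickle
from plant import r
from scipy.spatial.transform import Rotation as Ro
def rot(q): return Ro.from_quat([q[1],q[2],q[3],q[0]]).as_matrix()
def grab(n):
    s=r.state(); f=r.grab_frame(n); K=np.array(f["camera_matrix"])
    if n=="wrist":
        M=np.array(f["mount"]); T=np.eye(4); T[:3,:3]=rot(s["tool_rot"]); T[:3,3]=s["ee_pos"]
        C=np.linalg.inv(T@M); R,t=C[:3,:3],C[:3,3]
    else: R,t=np.array(f["R"]),np.array(f["t"]).ravel()
    return f["pixels"],K,R,t
def save(n,fn):
    g=grab(n); cv2.imwrite(f"pics/{fn}.png",g[0][:,:,::-1]); pickle.dump(g,open(f"{fn}.pkl","wb")); return g
def load(fn): return pickle.load(open(f"{fn}.pkl","rb"))
def proj(g,X):
    _,K,R,t=g; p=K@(R@np.array(X,float)+t); return p[:2]/p[2]
def atz(g,u,v,z):
    _,K,R,t=g; d=R.T@np.linalg.inv(K)@np.array([u,v,1.]); c=-R.T@t; return c+d*(z-c[2])/d[2]
def tri(obs):
    A=np.zeros((3,3));b=np.zeros(3)
    for g,u,v in obs:
        _,K,R,t=g; d=R.T@np.linalg.inv(K)@np.array([u,v,1.]); d/=np.linalg.norm(d); c=-R.T@t
        P=np.eye(3)-np.outer(d,d); A+=P;b+=P@c
    X=np.linalg.solve(A,b); return X,[np.round(proj(g,X)-[u,v],1) for g,u,v in obs]
def totool(X):
    s=r.state(); return rot(s["tool_rot"]).T@(np.array(X)-s["ee_pos"])*1000
E
python3 - <<'E'
from h import *
for n in("scene","top","wrist"): save(n,n+"0")
s=r.state();print(s["time"],s["ee_pos"],rot(s["tool_rot"]).round(3),s["width"])
for n in("scene0","top0"):
    g=load(n);print(n,(-g[2].T@g[3]).round(3),g[1][0,0])
E
```

```text
0.15 [0.16750283 0.62782017 0.40401511] [[-0.966  0.258 -0.   ]
 [ 0.258  0.966 -0.001]
 [-0.    -0.001 -1.   ]] 1.0003474053993537
scene0 [ 1.006 -0.413  0.875] 391.74663480688645
top0 [0.187 0.008 1.553] 475.95944498496885
```

View pics/scene0.png

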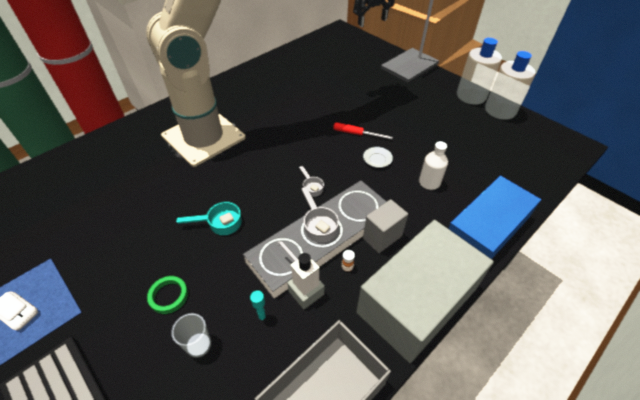

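View pics/top0.png

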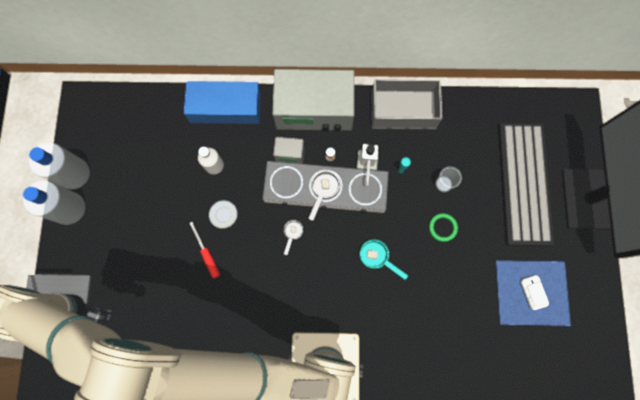

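Pan-like things in the top view:
- steel pan on the plate at (325,185)
- smaller steel pan on the bench at (292,230)
- turquoise pan at (375,253)

The one meant is the pan on the plate, as the larger of the non-turquoise ones. Plunger-like things are the black knob on the pump, at scene (305,260) and top (369,150), and a turquoise one at scene (257,300). The black one is meant. I'll confirm both in one crop.

Run:
```python
from h import *
a=load("top0")[0][135:260,255:415];b=load("scene0")[0][175:300,235:395]
o=[cv2.resize(i,None,fx=4.6,fy=2.3*1.0 if 0 else 4.6,interpolation=cv2.INTER_CUBIC)[:,:,::-1] for i in(a,b)]
a=cv2.resize(load("top0")[0][135:235,255:395],(784,560),interpolation=cv2.INTER_CUBIC)
b=cv2.resize(load("scene0")[0][180:310,235:405],(784,600),interpolation=cv2.INTER_CUBIC)
cv2.imwrite("pics/ca.png",a[:,:,::-1]);cv2.imwrite("pics/cb.png",b[:,:,::-1])
```

```text
(no output)
```

View pics/ca.png

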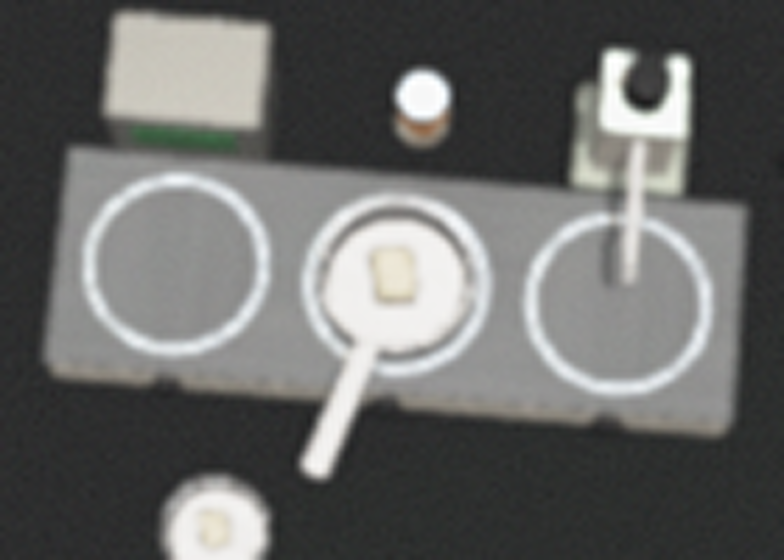

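View pics/cb.png

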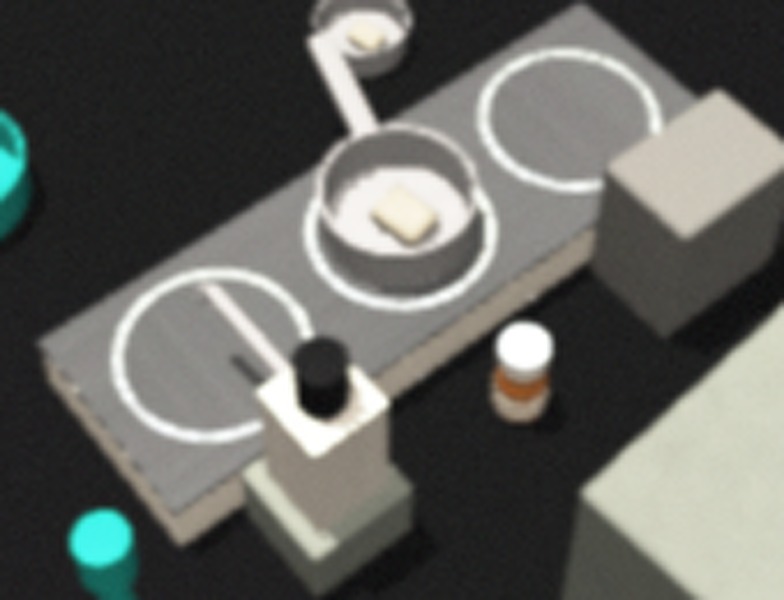

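The crops confirm both: the meant pan on the middle ring, and the black knob on the pump barrel at the right (‑y) place. I'll triangulate next.

Run:
```python
from h import *
T=load("top0");S=load("scene0")
pts=dict(ringL=((177,264),(570,118)),ringM=((396,285),(401,232)),ringR=((619,303),(213,354)),knobtop=((645,76),(321,356)),
 hend=((316,470),(322,40)),hroot=((363,352),(363,130)),rim=((396,284),(397,190)),nose=((630,281),(207,290)),
 bl=((600,130),(258,393)),br=((692,55),(388,402)),bf=((600,48),(316,455)), bn=((688,135),(330,345)))
X={}
for k,(a,b) in pts.items():
    if k in("bl","br","bf","bn"): continue
    X[k],e=tri([(T,255+a[0]/5.6,135+a[1]/5.6),(S,235+b[0]/4.612,180+b[1]/4.615)]); print(k,X[k].round(4),e)
print("top barrel corners at z=.125")
for p in((600,48),(692,55),(688,135),(600,130)): print(atz(T,255+p[0]/5.6,135+p[1]/5.6,.125).round(4))
for p in((258,393),(316,455),(388,402)): print('S',atz(S,235+p[0]/4.612,180+p[1]/4.615,.125).round(4))
d=X["ringL"]-X["ringR"];print("plate y yaw",np.degrees(np.arctan2(-d[0],d[1])))
h=X["hroot"]-X["hend"];print("handle yaw",np.degrees(np.arctan2(h[1],h[0])))
for k in("ringL","ringM","ringR"):
    a,b=pts[k];print(k,atz(T,255+a[0]/5.6,135+a[1]/5.6,.04).round(4),atz(S,235+b[0]/4.612,180+b[1]/4.615,.04).round(4))
print(r.state()["q"])
```

```text
ringL [0.5847 0.1368 0.038 ] [array([-0.1, -0.1]), array([-0.1,  0. ])]
ringM [0.5746 0.0076 0.0349] [array([0., 0.]), array([ 0., -0.])]
ringR [ 0.565  -0.1232  0.0378] [array([0.1, 0. ]), array([ 0.1, -0. ])]
knobtop [ 0.6633 -0.1281  0.1573] [array([0.3, 0.2]), array([ 0.5, -0.1])]
hend [0.4578 0.052  0.0693] [array([-0.3, -0.2]), array([-0.3,  0.1])]
hroot [0.5256 0.025  0.0688] [array([0.3, 0.2]), array([ 0.4, -0.1])]
rim [0.5679 0.0087 0.0666] [array([-0.3, -0.2]), array([-0.5,  0.1])]
nose [ 0.5639 -0.1229  0.0971] [array([-0.4, -0.2]), array([-0.6,  0.1])]
top barrel corners at z=.125
[ 0.6911 -0.1051  0.125 ]
[ 0.6878 -0.1568  0.125 ]
[ 0.6407 -0.1542  0.125 ]
[ 0.6429 -0.1051  0.125 ]
S [ 0.642  -0.1518  0.125 ]
S [ 0.6854 -0.1537  0.125 ]
S [ 0.6879 -0.1101  0.125 ]
plate y yaw -4.348626691507107
handle yaw -21.6834659369123
ringL [0.584  0.1363 0.04  ] [0.5859 0.1358 0.04  ]
ringM [0.5733 0.0076 0.04  ] [0.5771 0.005  0.04  ]
ringR [ 0.5646 -0.1228  0.04  ] [ 0.566  -0.1242  0.04  ]
[-1.37581353  0.62912186  0.03844585  1.51811536 -0.0270031   0.99632827
 -0.0200271 ]
```

```bash
cat >> h.py <<'E'
def plan(P,yaw_y=None):
    "tool-axis shift mm to TCP P and turn about tool z (deg) so tool y has world azimuth yaw_y; also levelling error"
    s=r.state();R=rot(s["tool_rot"]);a=np.degrees(np.arctan2(R[1,1],R[0,1]))
    print("shift",totool(P).round(1),"y az",a.round(2),"turnz",None if yaw_y is None else round((a-yaw_y+90)%180-90,2),"zaxis",R[:,2].round(4),"t",s["time"])
E
python3 - <<'E'
from h import *
plan([.4855,.0405,.33],68.4)
E
```

```text
shift [-458.7 -485.4   74.7] y az 75.06 turnz 6.66 zaxis [-4.0e-04 -1.4e-03 -1.0e+00] t 0.15
```

```bash
python3 -m creep '[[0,0,6.7,-459,-485,75,0],[0,0,6.7,-459,-485,75,0],[0,0,6.7,-459,-485,75,0],[0,0,6.7,-459,-485,75,0],[0,0,6.7,-459,-485,75,0],[0,0,6.7,-459,-485,75,0],[0,0,6.7,-459,-485,75,0],[0,0,6.7,-459,-485,75,0],[0,0,6.7,-459,-485,75,0],[0,0,6.7,-459,-485,75,0],[0,0,6.7,-459,-485,75,0],[0,0,6.7,-459,-485,75,0],[0,0,6.7,-459,-485,75,0],[0,0,6.7,-459,-485,75,0],[0,0,6.7,-459,-485,75,0],[0,0,6.7,-459,-485,75,0],[0,0,6.7,-459,-485,75,0],[0,0,6.7,-459,-485,75,0],[0,0,6.7,-459,-485,75,0],[0,0,6.7,-459,-485,75,0]]'
python3 - <<'E'
from h import *
plan([.4855,.0405,.33],68.4)
g=save("wrist","w1");print((-g[2].T@g[3]).round(3)); print(proj(g,[.4855,.0405,.074]),proj(g,[.565,-.123,.04]),proj(g,[.573,.007,.076]))
E
```

```text
time: 1.82
ee_pos: [0.4853, 0.0428, 0.3297]
tool_rot: [-0.001, 0.186, 0.982, 0.0]
force: [-0.4, 0.7, -0.2]
width: 1.004
grip_force: 0.0
shift [-1.  -2.1 -0.3] y az 68.51 turnz 0.11 zaxis [-0.001  0.001 -1.   ] t 1.8167
[0.411 0.073 0.299]
[315.81703015 215.67201969] [179.31231021 344.07879943] [317.5913055  332.61797306]
```

View pics/w1.png

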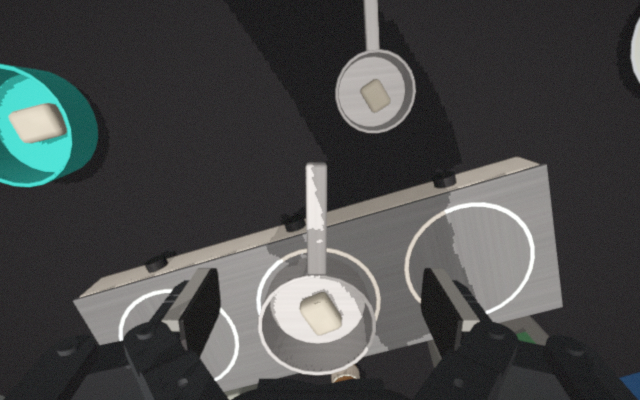

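The wrist view shows the handle running from its end at (316,164) to its root at (317,272), the rim centre near (318,322), and the predicted grip point on the handle at (316,216).

Run:
```python
from h import *
g=load("w1");S=load("scene0");T=load("top0")
print("end z.074",atz(g,316,163,.074),"root",atz(g,317,272,.074),"rim",atz(g,318,322,.076))
print("end tri",tri([(g,316,163),(T,255+316/5.6,135+472/5.6),(S,235+322/4.612,180+40/4.615)]))
print("ring L",atz(g,470,260,.04))
e=atz(g,316,163,.074);c=atz(g,317,272,.074);d=(c-e)/np.linalg.norm(c-e);print(np.degrees(np.arctan2(d[1],d[0])),"grip",e+.03*d)
gp=e+.03*d;plan([gp[0],gp[1],.224],68.4)
```

```text
end z.074 [0.45168524 0.05414516 0.074     ] root [0.52588815 0.02527462 0.074     ] rim [0.56427676 0.01080191 0.076     ]
end tri (array([0.45533512, 0.05310345, 0.06618634]), [array([0.7, 3.3]), array([-0.6,  0.4]), array([-0.6,  0.2])])
ring L [0.57920866 0.13898498 0.04      ]
-21.259797203309724 grip [0.47964362 0.04326724 0.074     ]
shift [  5.2  -1.9 105.8] y az 68.55 turnz 0.15 zaxis [-7.e-04  1.e-03 -1.e+00] t 1.8667
```

```bash
python3 -m creep '[[0,0,0,2,-2,40,0],[0,0,0,2,-2,75,0],[0,0,0,2,-2,95,0],[0,0,0,2,-2,105,0],[0,0,0,2,-2,105,0],[0,0,0,2,-2,105,0],[0,0,0,2,-2,105,0.5],[0,0,0,2,-2,105,0.8],[0,0,0,2,-2,105,1],[0,0,0,2,-2,105,1],[0,0,0,2,-2,105,1],[0,0,0,2,-2,105,1],[0,0,0,2,-2,105,1],[0,0,0,2,-2,105,1],[0,0,0,2,-2,105,1],[0,0,0,2,-2,105,1]]' 30
python3 - <<'E'
from h import *
g=save("wrist","w2");save("scene","s2");save("top","t2")
s=r.state();print(s["force"],s["width"],s["grip_force"])
c=cv2.hconcat([g[0][:,:,::-1]]); t=cv2.resize(load("t2")[0][130:260,250:420],(523,400))[:,:,::-1]
cv2.imwrite("pics/m2.png",cv2.resize(cv2.hconcat([c,t]),(800,275)))
E
```

```text
time: 3.2
ee_pos: [0.4835, 0.0401, 0.2248]
tool_rot: [0.0, 0.188, 0.982, 0.0]
force: [-0.4, 1.0, 3.2]
width: 0.156
grip_force: 34.7
[-1.1683048   0.21862237  4.16377794] 0.15234284755287983 34.78565990924835
```

View pics/m2.png

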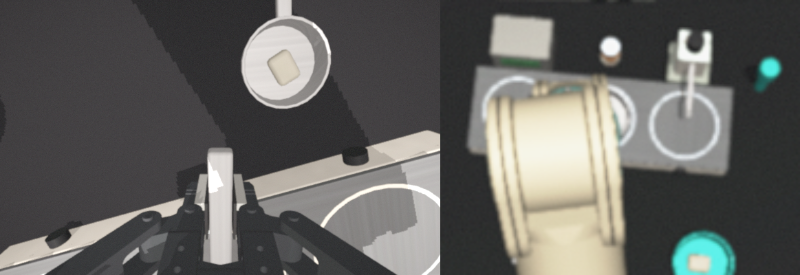

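Run:
```python
from h import *
s=r.state();g=load("w2");print("end",atz(g,318,217,.074))
p=s["ee_pos"];plan([p[0]-.004,p[1]-.132,p[2]],None)
```

```text
end [0.45004552 0.05338831 0.074     ]
shift [ -45.  -124.2   -0. ] y az 68.36 turnz None zaxis [ 2.e-04  2.e-04 -1.e+00] t 3.35
```

```bash
python3 -m creep '[[0,0,0,-3,-8,0,1],[0,0,0,-6,-16,0,1],[0,0,0,-9,-25,0,1],[0,0,0,-12,-34,0,1],[0,0,0,-16,-43,0,1],[0,0,0,-19,-52,0,1],[0,0,0,-22,-61,0,1],[0,0,0,-25,-70,0,1],[0,0,0,-28,-79,0,1],[0,0,0,-32,-88,0,1],[0,0,0,-35,-97,0,1],[0,0,0,-38,-106,0,1],[0,0,0,-41,-114,0,1],[0,0,0,-43,-120,0,1],[0,0,0,-45,-124,0,1],[0,0,0,-45,-124,0,1],[0,0,0,-45,-124,0,1],[0,0,0,-45,-124,0,1]]'
python3 - <<'E'
from h import *
save("scene","s3");save("top","t3");s=r.state();print(s["force"],s["width"],s["ee_pos"])
b=cv2.resize(load("s3")[0][200:310,225:372],(800,599),interpolation=cv2.INTER_CUBIC)
cv2.imwrite("pics/s3c.png",b[:,:,::-1])
E
```

```text
time: 4.85
ee_pos: [0.4791, -0.0935, 0.2246]
tool_rot: [-0.0, 0.189, 0.982, -0.001]
force: [-0.2, -0.6, 4.4]
width: 0.154
grip_force: 34.8
[-0.52218094 -1.65624255  4.49870245] 0.1523457092392716 [ 0.47913727 -0.09329222  0.22465289]
```

View pics/s3c.png

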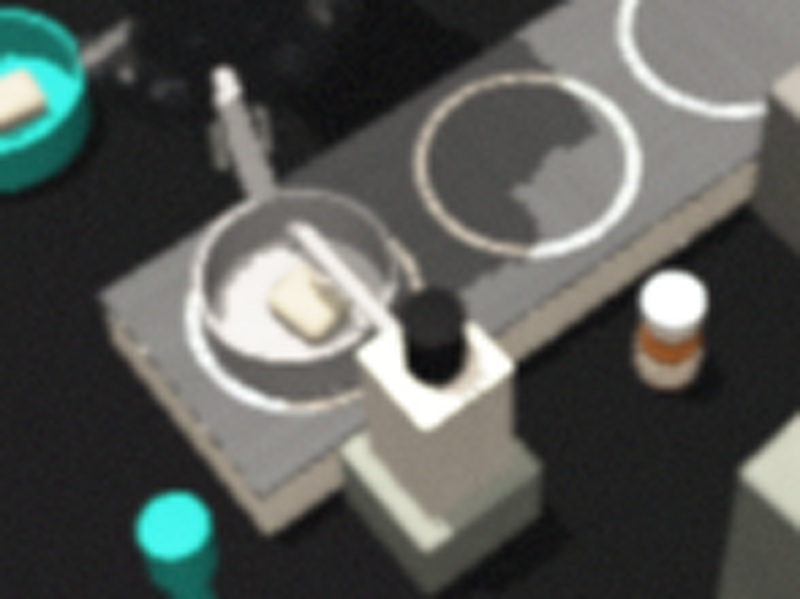

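The pan now stands about on the right ring under the nose tube. Its rim spans columns 197–403 and rows 187–360 in the crop.

Run:
```python
from h import *
from scipy.optimize import least_squares
S=load("s3");a=np.linspace(0,2*np.pi,120)
def ext(c,rad,z):
    P=np.array([proj(S,[c[0]+rad*np.cos(t),c[1]+rad*np.sin(t),z]) for t in a]);P=(P-[225,200])*5.444
    return np.r_[P.min(0),P.max(0)]
for rad in(.045,):
    f=least_squares(lambda c:ext(c,rad,.076)-[197,187,403,360],[.565,-.12]);print(f.x,f.fun)
print("ring",ext([.565,-.123],.053,.04),"tube tip px",(proj(S,[.565,-.123,.09])-[225,200])*5.444,(proj(S,[.57,-.123,.09])-[225,200])*5.444)
for k in ("S",): print(atz(S,225+297/5.444,200+232/5.444,.094))
```

```text
[ 0.56827319 -0.12599579] [ 0.97263331  0.10755057 -0.97603773 -0.02776636]
ring [189.77401963 209.41608405 422.64480457 409.21981466] tube tip px [298.32298532 244.80269266] [305.63184584 251.80292831]
[ 0.56169811 -0.12063185  0.094     ]
```

```bash
python3 -m creep '[[0,0,0,2,0,0,1],[0,0,0,4,1,0,1],[0,0,0,5,1,0,1],[0,0,0,5,1,0,1],[0,0,0,5,1,0,1],[0,0,0,5,1,0,0.6],[0,0,0,5,1,0,0.3],[0,0,0,5,1,0,0],[0,0,0,5,1,0,0],[0,0,0,5,1,0,0],[0,0,0,5,1,0,0],[0,0,0,5,1,0,0],[0,0,0,5,1,-15,0],[0,0,0,5,1,-50,0],[0,0,0,5,1,-90,0],[0,0,0,5,1,-130,0],[0,0,0,5,1,-160,0],[0,0,0,5,1,-190,0],[0,0,0,5,1,-190,0],[0,0,0,5,1,-190,0]]'
python3 - <<'E'
from h import *
save("scene","s4");g=save("wrist","w4a");plan([.664,-.1295,.41],84); print(r.state()["q"].round(2) if hasattr(r.state()["q"],"round") else r.state()["q"])
print(proj(g,[.664,-.1295,.159]))
E
```

```text
time: 6.62
ee_pos: [0.4755, -0.0892, 0.4163]
tool_rot: [0.002, 0.188, 0.982, 0.0]
force: [0.1, 0.5, -0.4]
width: 1.0
grip_force: 0.0
shift [-190.9   32.3    3.7] y az 68.35 turnz -15.65 zaxis [-1.5e-03  2.0e-04 -1.0e+00] t 6.7167
[ 0.15  0.38 -0.03  1.96  0.01  0.81  1.31]
[357.3433326  424.76264787]
```

```bash
python3 -m creep '[[0,0,-4,-38,6,0,0],[0,0,-8,-76,13,0,0],[0,0,-12,-114,19,0,0],[0,0,-17,-152,26,0,0],[0,0,-17,-191,32,4,0],[0,0,-17,-191,32,4,0],[0,0,-17,-191,32,4,0],[0,0,-17,-191,32,4,0]]'
python3 - <<'E'
from h import *
g=save("wrist","w5");print(proj(g,[.664,-.1295,.159]),proj(g,[.565,-.123,.076]));plan([.664,-.1295,.304],85.65)
S=load("s4");b=cv2.resize(S[0][200:310,225:372],(400,300),interpolation=cv2.INTER_CUBIC)
w=cv2.resize(g[0],(480,300))
cv2.imwrite("pics/m5.png",cv2.hconcat([w,b])[:,:780,::-1] if 0 else cv2.copyMakeBorder(cv2.vconcat([cv2.resize(g[0][150:,80:560],(576,300)),cv2.copyMakeBorder(b,0,0,0,176,0)]),0,0,0,0,0)[:,:,::-1])
E
```

```text
time: 7.38
ee_pos: [0.6637, -0.1296, 0.4081]
tool_rot: [-0.003, 0.041, 0.999, 0.0]
force: [0.2, -0.1, -0.6]
width: 0.994
grip_force: 0.0
[318.51837952 218.81132576] [316.62984865  67.84427817]
shift [-9.000e-01  1.000e-01  1.052e+02] y az 85.36 turnz -0.29 zaxis [-3.7e-03  6.0e-04 -1.0e+00] t 7.4333
```

View pics/m5.png

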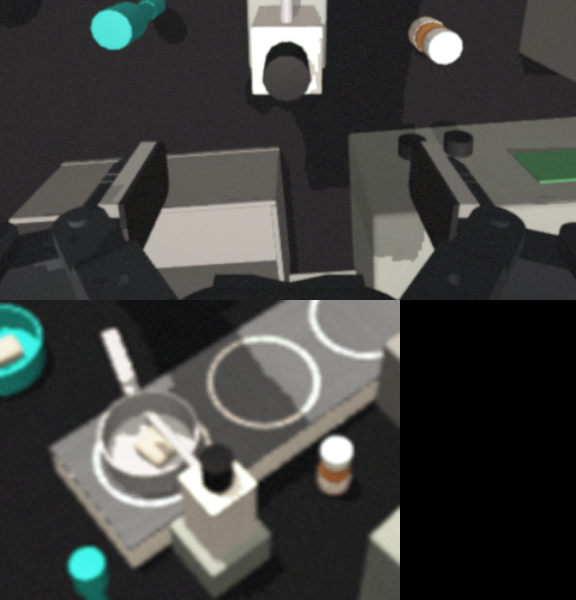

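The knob disc is at (318,214) against a prediction of (318.5,219), so y agrees and x is within about 3 mm. The scene crop shows the pan centred on the ring, released. Next I descend on the knob and close gently.

```bash
python3 -m creep '[[0,0,0,1,0,35,0],[0,0,0,1,0,70,0],[0,0,0,1,0,90,0],[0,0,0,1,0,100,0],[0,0,0,1,0,104,0],[0,0,0,1,0,104,0],[0,0,0,1,0,104,0.3],[0,0,0,1,0,104,0.5],[0,0,0,1,0,104,0.6],[0,0,0,1,0,104,0.65],[0,0,0,1,0,104,0.7],[0,0,0,1,0,104,0.8],[0,0,0,1,0,104,0.8],[0,0,0,1,0,104,0.8],[0,0,0,1,0,104,0.8],[0,0,0,1,0,104,0.8]]' 22
python3 - <<'E'
from h import *
s=r.state();print(s["force"],s["wrist_torque"],s["width"],s["grip_force"],s["ee_pos"]);plan(s["ee_pos"],85.6)
from scipy.optimize import least_squares
E
```

```text
time: 8.77
ee_pos: [0.6638, -0.1299, 0.3076]
tool_rot: [0.001, 0.041, 0.999, -0.0]
force: [-1.2, -1.1, 5.1]
width: 0.316
grip_force: 21.6
[-1.16155275 -1.09303256  5.11084172] [-0.01029319  0.20878489 -0.01027695] 0.31578477426382173 21.629429161548615 [ 0.66379331 -0.12987549  0.30757234]
shift [0. 0. 0.] y az 85.35 turnz -0.25 zaxis [ 1.2e-03 -3.0e-04 -1.0e+00] t 8.7667
```

```bash
python3 -m creep '[[0,0,0,0,0,-2,0.8],[0,0,0,0,0,-4,0.8],[0,0,0,0,0,-6,0.8],[0,0,0,0,0,-8,0.8],[0,0,0,0,0,-10,0.8],[0,0,0,0,0,-10,0.8],[0,0,0,0,0,-10,0.8]]' 30
python3 - <<'E'
from h import *
s=r.state();print(s["force"],s["wrist_torque"],s["width"],s["ee_pos"])
save("scene","s6")
E
```

```text
time: 9.35
ee_pos: [0.6635, -0.1298, 0.3169]
tool_rot: [0.0, 0.041, 0.999, -0.0]
force: [0.1, -1.3, -1.2]
width: 0.314
grip_force: 29.8
[ 0.05133255 -1.25959608 -1.15088503] [-0.23025691 -0.10559578  0.01077963] 0.31388388806618145 [ 0.66353276 -0.12984741  0.31685097]
```

```bash
python3 -m creep '[[0,0,0,0,0,-2,0.8],[0,0,0,0,0,-4,0.8],[0,0,0,0,0,-6,0.8],[0,0,0,0,0,-8,0.8],[0,0,0,0,0,-10,0.8],[0,0,0,0,0,-12,0.8],[0,0,0,0,0,-14,0.8],[0,0,0,0,0,-16,0.8],[0,0,0,0,0,-18,0.8],[0,0,0,0,0,-20,0.8],[0,0,0,0,0,-22,0.8],[0,0,0,0,0,-24,0.8],[0,0,0,0,0,-26,0.8],[0,0,0,0,0,-28,0.8],[0,0,0,0,0,-29,0.8],[0,0,0,0,0,-30,0.8],[0,0,0,0,0,-30,0.8],[0,0,0,0,0,-30,0.8]]'
python3 - <<'E'
from h import *
s=r.state();print(s["force"],s["width"],s["ee_pos"])
S=save("scene","s7")
b=cv2.resize(S[0][195:295,235:355],(720,600),interpolation=cv2.INTER_CUBIC)
cv2.imwrite("pics/s7c.png",b[:,:,::-1])
c=np.array([.664,-.1295]);f=lambda z:((proj(S,[*c,z])-[235,195])*6).round(1)
print(f(.125),f(.165),[f(z) for z in(.119,.131)])
E
```

```text
time: 10.9
ee_pos: [0.6636, -0.1297, 0.3468]
tool_rot: [0.0, 0.04, 0.999, 0.0]
force: [0.1, -0.5, -1.1]
width: 0.316
grip_force: 29.8
[ 0.05737027 -0.47485505 -1.11420524] 0.3159221421329517 [ 0.6635946  -0.12967212  0.3468412 ]
[421.3 422.7] [418.5 364. ] [array([421.7, 431.1]), array([420.9, 414.2])]
```

View pics/s7c.png

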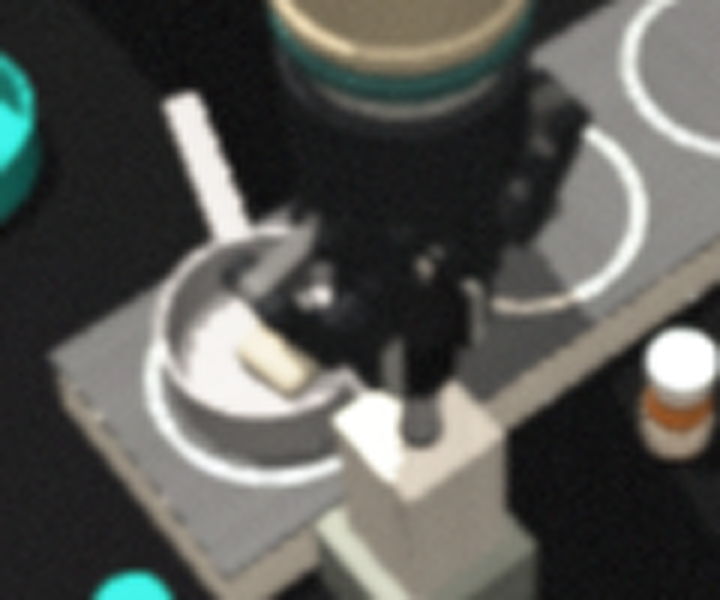

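Run:
```python
from h import *
S=load("s7");c=np.array([.664,-.1295]);cam=(-S[2].T@S[3])[:2];d=(cam-c)/np.linalg.norm(cam-c)
for n in(.008,.014):
  for z in(.125,.157,.161,.165,.169): print(n,z,proj(S,[*(c+n*d),z]).round(2))
print(S[0][252:275,303:308].mean((1,2)).round(0))
# knob centre before (s4) vs pan rim shift check
```

```text
0.008 0.125 [305.36 268.66]
0.008 0.157 [305.   260.94]
0.008 0.161 [304.95 259.94]
0.008 0.165 [304.9  258.93]
0.008 0.169 [304.85 257.92]
0.014 0.125 [305.48 271.09]
0.014 0.157 [305.11 263.4 ]
0.014 0.161 [305.07 262.41]
0.014 0.165 [305.02 261.41]
0.014 0.169 [304.97 260.4 ]
[ 23.  19.  17.  16.  18.  17.  19.  24.  40.  72.  97. 102. 102.  99.
  99.  95.  91. 135. 194. 207. 208. 208. 208.]
```

```bash
python3 -m creep '[[0,0,0,0,0,0,0.8],[0,0,0,0,0,0,0.8],[0,0,0,0,0,0,0.8],[0,0,0,0,0,0,0.8],[0,0,0,0,0,0,0.8],[0,0,0,0,0,0,0.8]]'
python3 - <<'E'
from h import *
from scipy.optimize import least_squares
S=load("s7");a=np.linspace(0,2*np.pi,120)
def ext(c):
    P=np.array([proj(S,[c[0]+.045*np.cos(t),c[1]+.045*np.sin(t),.076]) for t in a]);P=(P-[235,195])*6
    return np.r_[P.min(0),P[:,1].max()]
f=least_squares(lambda c:ext(c)-[160,228,415],[.565,-.12]);print(f.x,f.fun)
E
```

```text
time: 11.45
ee_pos: [0.6636, -0.1297, 0.3467]
tool_rot: [0.0, 0.04, 0.999, 0.0]
force: [0.2, -0.7, -1.9]
width: 0.316
grip_force: 29.8
[ 0.56500409 -0.12253518] [-3.43147474e-04 -1.20797673e+00  1.06726016e+00]
```

The pan is within about 2 mm of the point under the nose, and the plunger is drawn 39 mm and held still. I'm handing in the job.

```bash
python3 -c "
from plant import r
print(r.job_done())"
```

```text
the job is handed in; nothing more can be done
None
```

The job is handed in, with no verdict returned: the pan was slid to the place under the nose, measured about 2 mm from centre, and released, and the plunger is held still in the gripper, drawn about 39 mm by arm position (the camera suggested 41–43 mm; the target is 40 ± 6 mm).

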